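# Change the batch in the vacuum fixture

### The job

Change over the vacuum fixture: before moving any of the blanks, turn the red valve lever to fully closed, then lay every dark finished blank in the grey tray and lay every pale raw blank lengthwise and centred on a pod of its own, lined up with it. When all are in place, swing the yellow keeper bar fully shut over them and last of all turn the valve lever back to fully open. Leave the other things on the bench where they are.

Things in the scene. Friction and masses are not known exactly. Their poses are not given: they have to be found in the camera images.
- fixture: vacuum fixture fixed to the bench: aluminium base block 120 (x) x 340 (y) mm, 36 mm high, with three narrow pods raised 14 mm above it and the keeper bar. Origin at bench level under the middle pod; x axis along the pods' length, away from the robot; y along the row of pods towards the hinge post (left), z up
- pod1 (a point): centre of the top face of the left pod (blue with black rubber top). Each pod is 50 mm long (fixture x) and only 20 mm wide (fixture y), its top 50 mm above the bench; pods stand 105 mm apart and a blank lies lengthwise along one, overhanging both ends by 35 mm
- pod2 (a point): centre of the top face of the middle pod (blue with black rubber top). Each pod is 50 mm long (fixture x) and only 20 mm wide (fixture y), its top 50 mm above the bench; pods stand 105 mm apart and a blank lies lengthwise along one, overhanging both ends by 35 mm
- pod3 (a point): centre of the top face of the right pod (blue with black rubber top). Each pod is 50 mm long (fixture x) and only 20 mm wide (fixture y), its top 50 mm above the bench; pods stand 105 mm apart and a blank lies lengthwise along one, overhanging both ends by 35 mm
- keeper (a joint): angle of the yellow keeper bar about its vertical hinge, rad. 0 = shut against its stop: the bar lies along fixture -y from the hinge, over the near ends of the blanks (centre line at fixture x = -40 mm). Grows as it opens towards the robot; at pi/2 it points along fixture -x, stop at 1.9. Stays where left (friction 0.15 N m). Starts open, 1.5 to 1.8.
- keeper_hinge (a point): point on the keeper bar's vertical hinge axis, 87 mm above the bench at mid-thickness of the bar, on the post at the left end of the fixture. The bar is 300 mm long, 16 mm wide, from 82 to 92 mm above the bench: it passes 8 mm above blanks that lie on the pods
- keeper_knob (a point): middle of the red upright round knob on the keeper bar: 16 mm across, 40 mm tall, from 92 to 132 mm above the bench, 120 mm from the hinge axis; it can be pinched from above or pushed
- valve (a joint): angle of the red quarter-turn lever of the vacuum valve, rad. 0 = closed: lever across the pipe, pointing along valve_body -x (towards the robot). pi/2 = open: lever along the brass pipe, pointing along valve_body +y (left). Hard stops at both; stays where left (friction 0.25 N m). Starts open or nearly, 1.25 to 1.55
- valve_body: brass ball valve on a short pipe on a foot fixed to the bench, right of the fixture. Origin at bench level under the stem; the pipe runs along y, 120 mm long, its top 56 mm above the bench (62 mm at the valve's thick middle); z up
- valve_stem (a point): point on the valve lever's vertical axis at the lever's mid-height, 78 mm above the bench
- valve_grip (a point): point on the lever's centre line 85 mm from the axis. The lever is a straight flat bar, 16 mm wide and 12 mm thick (72 to 84 mm above the bench), reaching 110 mm from the axis and 15 mm beyond it on the other side; it can be pushed sideways
- raw1: raw (unfinished) handle blank: a pale square wooden bar with white-painted ends, 120 x 24 x 24 mm, about 50 g, loose. Origin at its middle, its own x axis along its length; any of its four long faces may be down. There are two or three of them, lying on the bench, their middles 12 mm above it; absent ones read None
- raw2: raw (unfinished) handle blank: a pale square wooden bar with white-painted ends, 120 x 24 x 24 mm, about 50 g, loose. Origin at its middle, its own x axis along its length; any of its four long faces may be down. There are two or three of them, lying on the bench, their middles 12 mm above it; absent ones read None
- raw3: raw (unfinished) handle blank: a pale square wooden bar with white-painted ends, 120 x 24 x 24 mm, about 50 g, loose. Origin at its middle, its own x axis along its length; any of its four long faces may be down. There are two or three of them, lying on the bench, their middles 12 mm above it; absent ones read None
- done1: finished handle blank: dark red-brown bar with brass ends, 120 x 24 x 24 mm, about 50 g, loose. Origin at its middle, its own x axis along its length. One or two are present at the start, each lying along a pod with its middle 12 mm above the pod top; absent ones read None
- done2: finished handle blank: dark red-brown bar with brass ends, 120 x 24 x 24 mm, about 50 g, loose. Origin at its middle, its own x axis along its length. One or two are present at the start, each lying along a pod with its middle 12 mm above the pod top; absent ones read None
- done3: finished handle blank: dark red-brown bar with brass ends, 120 x 24 x 24 mm, about 50 g, loose. Origin at its middle, its own x axis along its length. One or two are present at the start, each lying along a pod with its middle 12 mm above the pod top; absent ones read None
- tray: loose grey open tray at the left, 180 (x) x 160 (y) x 35 mm high, walls and floor 5 mm, 0.6 kg. Origin at the centre of its underside, z up; a blank fits in along tray y, two side by side 80 mm apart (tray x plus and minus 40 mm), middles then 17 mm above the underside
- screw_carton: bystander, not part of the job: brown carton of screws, 60 x 40 x 28 mm
- wax_can: bystander, not part of the job: can 70 mm across, 75 mm high
- mug: bystander, not part of the job: blue mug, 90 mm high
- screwdriver: bystander, not part of the job: blue-handled screwdriver lying down
- tape_measure: bystander, not part of the job: yellow and black tape measure, 60 mm high
- drill: bystander, not part of the job: cordless drill, teal and black, about 195 mm high

How it is judged:
On the way, in this order (a step that is already met when the one before it is completed fails the run):
1. valve fully closed (within 0.1 rad) while the finished blanks are still on their pods and the raw ones still on the bench (value of joint valve below 0.1 rad and distance of each of done1, done2, done3 from where it was at the start of the episode below 0.03 m and height (world z) of each of raw1, raw2, raw3 below 0.05 m), for 0.2 s.
2. every raw blank on a pod and every finished blank in the tray, with valve closed and the keeper bar still open (((horizontal distance between raw1 and pod1 below 0.015 m and z of raw1 in the frame of pod1 between 0.006 and 0.018 m and angle between the x axis of raw1 and the x axis of fixture, either way round below 0.2 rad) or (horizontal distance between raw1 and pod2 below 0.015 m and z of raw1 in the frame of pod2 between 0.006 and 0.018 m and angle between the x axis of raw1 and the x axis of fixture, either way round below 0.2 rad) or (horizontal distance between raw1 and pod3 below 0.015 m and z of raw1 in the frame of pod3 between 0.006 and 0.018 m and angle between the x axis of raw1 and the x axis of fixture, either way round below 0.2 rad)) and ((horizontal distance between raw2 and pod1 below 0.015 m and z of raw2 in the frame of pod1 between 0.006 and 0.018 m and angle between the x axis of raw2 and the x axis of fixture, either way round below 0.2 rad) or (horizontal distance between raw2 and pod2 below 0.015 m and z of raw2 in the frame of pod2 between 0.006 and 0.018 m and angle between the x axis of raw2 and the x axis of fixture, either way round below 0.2 rad) or (horizontal distance between raw2 and pod3 below 0.015 m and z of raw2 in the frame of pod3 between 0.006 and 0.018 m and angle between the x axis of raw2 and the x axis of fixture, either way round below 0.2 rad)) and ((horizontal distance between raw3 and pod1 below 0.015 m and z of raw3 in the frame of pod1 between 0.006 and 0.018 m and angle between the x axis of raw3 and the x axis of fixture, either way round below 0.2 rad) or (horizontal distance between raw3 and pod2 below 0.015 m and z of raw3 in the frame of pod2 between 0.006 and 0.018 m and angle between the x axis of raw3 and the x axis of fixture, either way round below 0.2 rad) or (horizontal distance between raw3 and pod3 below 0.015 m and z of raw3 in the frame of pod3 between 0.006 and 0.018 m and angle between the x axis of raw3 and the x axis of fixture, either way round below 0.2 rad)) and x of done1 in the frame of tray between -0.08 and 0.08 m and y of done1 in the frame of tray between -0.07 and 0.07 m and z of done1 in the frame of tray between 0 and 0.03 m and x of done2 in the frame of tray between -0.08 and 0.08 m and y of done2 in the frame of tray between -0.07 and 0.07 m and z of done2 in the frame of tray between 0 and 0.03 m and x of done3 in the frame of tray between -0.08 and 0.08 m and y of done3 in the frame of tray between -0.07 and 0.07 m and z of done3 in the frame of tray between 0 and 0.03 m and value of joint valve below 0.1 rad and value of joint keeper above 0.5 rad), for 0.2 s.
3. keeper bar shut (within 0.07 rad) over the loaded blanks, valve still closed (value of joint keeper below 0.07 rad and value of joint valve below 0.1 rad and ((horizontal distance between raw1 and pod1 below 0.015 m and z of raw1 in the frame of pod1 between 0.006 and 0.018 m and angle between the x axis of raw1 and the x axis of fixture, either way round below 0.2 rad) or (horizontal distance between raw1 and pod2 below 0.015 m and z of raw1 in the frame of pod2 between 0.006 and 0.018 m and angle between the x axis of raw1 and the x axis of fixture, either way round below 0.2 rad) or (horizontal distance between raw1 and pod3 below 0.015 m and z of raw1 in the frame of pod3 between 0.006 and 0.018 m and angle between the x axis of raw1 and the x axis of fixture, either way round below 0.2 rad)) and ((horizontal distance between raw2 and pod1 below 0.015 m and z of raw2 in the frame of pod1 between 0.006 and 0.018 m and angle between the x axis of raw2 and the x axis of fixture, either way round below 0.2 rad) or (horizontal distance between raw2 and pod2 below 0.015 m and z of raw2 in the frame of pod2 between 0.006 and 0.018 m and angle between the x axis of raw2 and the x axis of fixture, either way round below 0.2 rad) or (horizontal distance between raw2 and pod3 below 0.015 m and z of raw2 in the frame of pod3 between 0.006 and 0.018 m and angle between the x axis of raw2 and the x axis of fixture, either way round below 0.2 rad)) and ((horizontal distance between raw3 and pod1 below 0.015 m and z of raw3 in the frame of pod1 between 0.006 and 0.018 m and angle between the x axis of raw3 and the x axis of fixture, either way round below 0.2 rad) or (horizontal distance between raw3 and pod2 below 0.015 m and z of raw3 in the frame of pod2 between 0.006 and 0.018 m and angle between the x axis of raw3 and the x axis of fixture, either way round below 0.2 rad) or (horizontal distance between raw3 and pod3 below 0.015 m and z of raw3 in the frame of pod3 between 0.006 and 0.018 m and angle between the x axis of raw3 and the x axis of fixture, either way round below 0.2 rad))), for 0.2 s.
4. valve fully open (within 0.1 rad of its open stop) (value of joint valve above 1.47 rad and value of joint keeper below 0.07 rad), for 0.2 s.
At the end, for the whole second after the job is handed in: each raw blank present lies on a pod of its own (middle within 15 mm of the pod centre, 6 to 18 mm above the pod top, lengthwise within 0.2 rad), each finished blank lies in the tray, keeper bar within 0.07 rad of shut, valve lever within 0.1 rad of its open stop, blanks at rest (all of step 4 and ((horizontal distance between raw1 and pod1 below 0.015 m and z of raw1 in the frame of pod1 between 0.006 and 0.018 m and angle between the x axis of raw1 and the x axis of fixture, either way round below 0.2 rad) or (horizontal distance between raw1 and pod2 below 0.015 m and z of raw1 in the frame of pod2 between 0.006 and 0.018 m and angle between the x axis of raw1 and the x axis of fixture, either way round below 0.2 rad) or (horizontal distance between raw1 and pod3 below 0.015 m and z of raw1 in the frame of pod3 between 0.006 and 0.018 m and angle between the x axis of raw1 and the x axis of fixture, either way round below 0.2 rad)) and ((horizontal distance between raw2 and pod1 below 0.015 m and z of raw2 in the frame of pod1 between 0.006 and 0.018 m and angle between the x axis of raw2 and the x axis of fixture, either way round below 0.2 rad) or (horizontal distance between raw2 and pod2 below 0.015 m and z of raw2 in the frame of pod2 between 0.006 and 0.018 m and angle between the x axis of raw2 and the x axis of fixture, either way round below 0.2 rad) or (horizontal distance between raw2 and pod3 below 0.015 m and z of raw2 in the frame of pod3 between 0.006 and 0.018 m and angle between the x axis of raw2 and the x axis of fixture, either way round below 0.2 rad)) and ((horizontal distance between raw3 and pod1 below 0.015 m and z of raw3 in the frame of pod1 between 0.006 and 0.018 m and angle between the x axis of raw3 and the x axis of fixture, either way round below 0.2 rad) or (horizontal distance between raw3 and pod2 below 0.015 m and z of raw3 in the frame of pod2 between 0.006 and 0.018 m and angle between the x axis of raw3 and the x axis of fixture, either way round below 0.2 rad) or (horizontal distance between raw3 and pod3 below 0.015 m and z of raw3 in the frame of pod3 between 0.006 and 0.018 m and angle between the x axis of raw3 and the x axis of fixture, either way round below 0.2 rad)) and x of done1 in the frame of tray between -0.08 and 0.08 m and y of done1 in the frame of tray between -0.07 and 0.07 m and z of done1 in the frame of tray between 0 and 0.03 m and x of done2 in the frame of tray between -0.08 and 0.08 m and y of done2 in the frame of tray between -0.07 and 0.07 m and z of done2 in the frame of tray between 0 and 0.03 m and x of done3 in the frame of tray between -0.08 and 0.08 m and y of done3 in the frame of tray between -0.07 and 0.07 m and z of done3 in the frame of tray between 0 and 0.03 m and linear speed of each of raw1, raw2, raw3, done1, done2, done3 below 0.03 m/s); the robot touches nothing.
It fails at once if a bystander is pushed more than 40 mm from its place (distance of any of screw_carton, wax_can, mug, screwdriver, tape_measure, drill from where it was at the start of the episode above 0.04 m).
Of raw1, raw2, raw3 only 2 to 3 are there at a start; the rules pass over those that are not, and their reading is None.
Of done1, done2, done3 only 1 to 2 are there at a start; the rules pass over those that are not, and their reading is None.
At some moment in a run one of tray, raw1, raw2, raw3 may be knocked a few centimetres aside while the robot is not near it.
Once in a run the grip may slacken for a moment while it holds something.
It also fails if it takes over 210 s, if anything falls off the work surface, if the arm or the gripper's body presses on something with over 40 N, if the wrist force passes 120 N, or if a joint passes its speed limit or range.

### The arm

A 7-joint arm with a two-finger parallel gripper is mounted at the origin on the work surface. World frame = base frame: x ahead of the robot, y to its left, z up, the work surface at z = 0. Lengths are in m, angles in rad, forces in N, time in s.
With the tool pointing down it reaches from about 0.425 to 0.95 m from the base axis. Payload 4.7 kg.
Tool frame: the origin (TCP) lies on the centre line of the jaws, within the pads' length; the fingertips stand robot.nose_length ahead of it and the grasp point (between the pads) lies 8 mm behind it (robot.nose_length is the distance from the TCP to the fingertips, in m); z points along the fingers, x is the direction in which the jaws open and shut, and the axes are right-handed (so a half turn about z gives the same grasp; the last joint's range is limited). The gripper opens to 85 mm and grips with 20 to 120 N. Pads are 22 mm wide; open, the fingers measure 114 mm over their backs; the gripper's body (76 mm by 85 mm) begins 54 mm behind the grasp point. The pads swing forward as they close: fully open they stand 13 mm farther back than shut.
Start: joints at [1.2, 0.469, -0.049, 1.532, 0.024, 1.141, -0.082], TCP at [0.226, -0.636, 0.242] pointing down, gripper open.
Joint ranges: [-2.59, 2.59], [-0.33, 1.99], [-1.39, 1.29], [0.1, 2.45], [-1.04, 4.18], [0.21, 1.99], [-2.66, 2.66]. Speed limits (rad/s): [2.57, 2.57, 3.14, 3.14, 3.14, 3.14, 3.14].

### API

Orientations are given as [roll, pitch, yaw] about the fixed x, y, z axes, in that order (R = Rz(yaw) Ry(pitch) Rx(roll)).
In Python, from plant import robot gives the robot as it stands. Calls block until the motion is done:
- robot.goto(position, orientation): joint-space move of the TCP to a pose.
- robot.move_straight(position, vel=0.15, attitude=None, contact_N=None): straight line of the TCP; attitude=None keeps the orientation; vel is the mean speed in m/s. With contact_N (N) it stops when the force on the tool has changed by that much, and returns True; else False.
- robot.move_joints(angles): joint-space move.
- robot.grip(opening, strength=None): opening from 0.0 (shut) to 1.0 (fully open); strength is the grip in N (None keeps the last); returns when the fingers have stopped.
- robot.sleep(seconds).
- robot.inverse_kinematics(position, orientation): joint angles nearest the present ones, or None.
- robot.sense(): the state.
- robot.grab_frame(name): name is "scene" or "side" or "wrist"; returns a dict with "image" (480x640x3 uint8, red, green, blue), "range_z" (480x640 float32, m along the optical axis (not along the pixel's ray), 0 where there is no reading), "fx", "fy", "cx", "cy" (pixels), "R" (3x3) and "t" (3): a world point X has camera coordinates R X + t. Camera axes: x right, y down, z forward; pixel columns grow to the right and rows downward; lengths in m; the calibration is good to about 2 mm. The wrist camera is an equidistant fisheye: a pixel r from the principal point sees the ray r / f radians off the axis. A picture is of the moment at which its call begins.
A pose or a line that the arm cannot do raises robot.IKError and nothing moves.
- robot.close_job(): hands the job in, once; it reports no verdict.
The state is a dict: "t": time; "joint_pos": joint angles; "joint_velocities": joint speeds; "effort": joint torques, N m; "tcp_pos": TCP position; "tcp_rot": TCP orientation; "wrist_force": force on the tool from outside, world axes, zero at the start; "torque": the same for the moment, N m; "opening": opening from 0.0 (shut) to 1.0 (fully open).
Only numpy, scipy, OpenCV 4.12 (cv2) and the standard library are available. Lean on these libraries where they do the work, as an engineer would, in place of code of your own. Each camera call takes 0.05 s, during which the arm holds its last target.

## Working session

There is one attempt and no reset: what is moved stays moved. The work goes in short steps, each a Python script; the robot and the scene stay as the last script left them, time stands still between calls to the robot, and variables do not carry over. Pictures are saved under pics/ and viewed, and the job is handed in when it is done.

```bash
ls; mkdir -p pics
python3 - <<'E'
from plant import robot
import cv2
s=robot.sense(); print(s['t'],s['tcp_pos'],s['tcp_rot'],robot.nose_length,s['opening'])
for n in ("scene","side","wrist"):
    f=robot.grab_frame(n); cv2.imwrite(f"pics/{n}0.png",f["image"][:,:,::-1]); print(n,f["fx"],f["fy"],f["cx"],f["cy"],f["R"],f["t"],(f["range_z"]>0).mean())
E
```

```text
pics
0.0 [ 0.22605494 -0.63538673  0.24120548] [ 3.14151338e+00  2.08635786e-03 -1.22896659e+00] 0.011 0.9959983701355554
scene 447.51740625747044 447.51740625747044 316.73783896630374 247.8235911154341 [[-0.84758291  0.53064857  0.00391279]
 [ 0.4032465   0.64884693 -0.64528283]
 [-0.34495722 -0.54535288 -0.76393374]] [ 0.54832449 -0.12410233  1.28195815] 0.9959375
side 559.7620948545331 559.7620948545331 314.4160761810715 246.15265824322924 [[ 9.99926142e-01 -7.23482611e-03  9.76561780e-03]
 [ 4.52392774e-04 -7.80803074e-01 -6.24777044e-01]
 [ 1.21451777e-02  6.24735318e-01 -7.80742133e-01]] [-6.13816300e-01 -2.49878946e-04  1.29943658e+00] 0.9959375
wrist 371.64829954431775 371.64829954431775 320.61255040201263 234.0497812751059 [[ 0.33560424 -0.94200018 -0.00233493]
 [-0.89234131 -0.31870461  0.31961595]
 [-0.30182243 -0.10518091 -0.9475443 ]] [-0.67486759 -0.04216173  0.38120624] 0.9958463541666667
```

View pics/scene0.png

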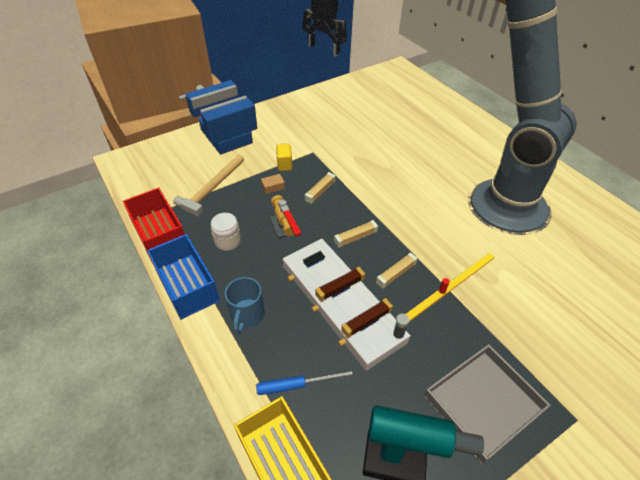

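View pics/side0.png

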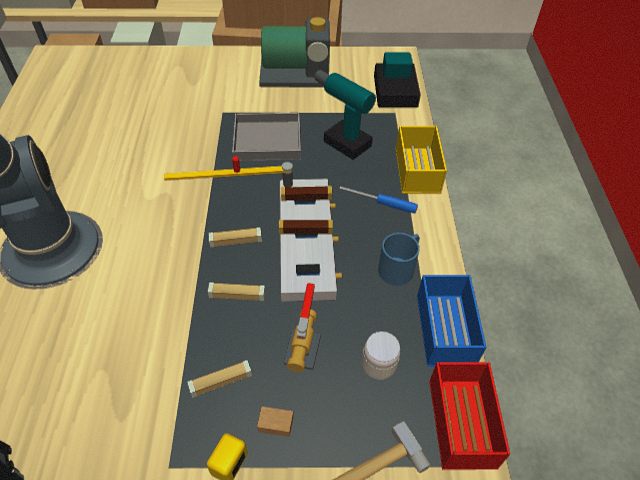

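View pics/wrist0.png

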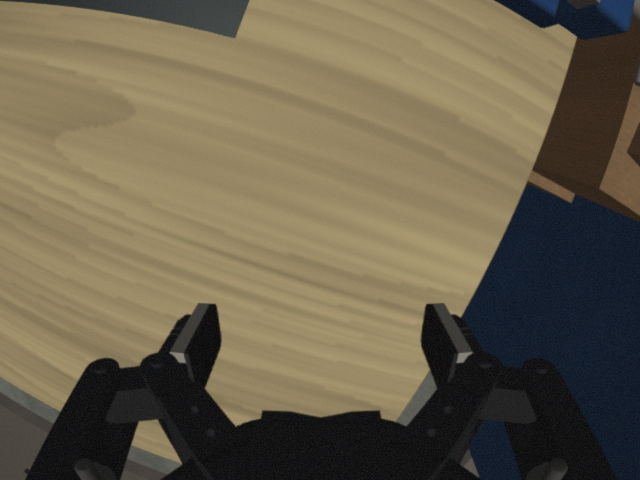

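Three raw blanks lie on the bench in front of the fixture (side view about (235,237), (236,291), (219,378)). Two dark blanks are on pods 1 and 2, and pod 3 is empty at (307,270). The keeper is open and the valve lever nearly open. Next I'll measure from two views with depth.

```bash
cat > h.py <<'E'
import numpy as np, cv2
from plant import robot
def cloud(f):
    z=f["range_z"].astype(float); v,u=np.mgrid[0:480,0:640]
    pc=np.stack([(u-f["cx"])/f["fx"]*z,(v-f["cy"])/f["fy"]*z,z],-1)
    R=np.array(f["R"]);t=np.array(f["t"])
    P=(pc-t)@R; P[z<=0]=np.nan
    return P
def ray_at(f,u,v,h):
    R=np.array(f["R"]);t=np.array(f["t"])
    d=np.array([(u-f["cx"])/f["fx"],(v-f["cy"])/f["fy"],1.])@R; c=-R.T@t
    return c+d*(h-c[2])/d[2]
def proj(f,X):
    p=np.array(f["R"])@np.array(X)+np.array(f["t"]); return p[:2]/p[2]*f["fx"]+[f["cx"],f["cy"]]
def masks(f):
    hsv=cv2.cvtColor(f["image"],cv2.COLOR_RGB2HSV); H,S,V=[hsv[...,i].astype(int) for i in range(3)]
    return H,S,V
def rects(f,mask,zlo,zhi,xr=(0.25,0.95),yr=(-0.6,0.6),minpx=60,P=None):
    """components -> minAreaRect of world xy points"""
    P=cloud(f) if P is None else P
    m=mask&(P[...,2]>zlo)&(P[...,2]<zhi)&(P[...,0]>xr[0])&(P[...,0]<xr[1])&(P[...,1]>yr[0])&(P[...,1]<yr[1])
    n,l,st,c=cv2.connectedComponentsWithStats(m.astype(np.uint8))
    out=[]
    for i in range(1,n):
        if st[i,4]<minpx: continue
        q=P[l==i]; (cx,cy),(w,h),a=cv2.minAreaRect(q[:,:2].astype(np.float32))
        if w<h: w,h,a=h,w,a+90
        a=(a+90)%180-90
        out.append(dict(c=(round(cx,4),round(cy,4)),z=round(float(np.median(q[:,2])),4),L=round(w,3),W=round(h,3),a=round(float(a),1),n=int(st[i,4]),px=tuple(c[i].round(0))))
    return out
E
python3 - <<'E'
from h import *
for n in ("scene","side"):
    f=robot.grab_frame(n); P=cloud(f); H,S,V=masks(f)
    np.savez(f"pics/{n}.npz",**{k:np.array(f[k]) for k in f})
    print(n,"table z",np.nanmedian(P[300:330,340:380,2]) )
    for nm,m,a,b in (("raw top",V>0,.018,.032),("podlevel",V>0,.045,.055),("done top",V>0,.066,.08),("lever",((H<8)|(H>172))&(S>150)&(V>90),.06,.095),("keeper",(H>18)&(H<32)&(S>180)&(V>120),.08,.1),("knob",((H<8)|(H>172))&(S>150),.1,.14),("base",V>0,.03,.04)):
        print(nm)
        for r in rects(f,m,a,b,P=P,xr=(.2,.85)): print("  ",r)
E
```

```text
scene table z 0.03916458406858414
raw top
   {'c': (0.6749, -0.5015), 'z': 0.025, 'L': 0.265, 'W': 0.088, 'a': 18.1, 'n': 665, 'px': (np.float64(206.0), np.float64(187.0))}
   {'c': (0.4291, -0.3341), 'z': 0.0246, 'L': 0.122, 'W': 0.029, 'a': 22.5, 'n': 277, 'px': (np.float64(319.0), np.float64(185.0))}
   {'c': (0.5386, -0.4199), 'z': 0.0282, 'L': 0.06, 'W': 0.044, 'a': -11.1, 'n': 239, 'px': (np.float64(272.0), np.float64(181.0))}
   {'c': (0.4433, -0.1315), 'z': 0.0247, 'L': 0.122, 'W': 0.029, 'a': -4.9, 'n': 370, 'px': (np.float64(355.0), np.float64(231.0))}
   {'c': (0.7492, -0.2771), 'z': 0.0238, 'L': 0.068, 'W': 0.029, 'a': -22.6, 'n': 96, 'px': (np.float64(227.0), np.float64(242.0))}
   {'c': (0.4289, 0.0224), 'z': 0.0246, 'L': 0.122, 'W': 0.027, 'a': 6.9, 'n': 423, 'px': (np.float64(396.0), np.float64(268.0))}
   {'c': (0.6456, 0.0453), 'z': 0.0245, 'L': 0.353, 'W': 0.11, 'a': -68.6, 'n': 474, 'px': (np.float64(338.0), np.float64(322.0))}
   {'c': (0.7892, -0.0971), 'z': 0.0258, 'L': 0.059, 'W': 0.016, 'a': -12.2, 'n': 82, 'px': (np.float64(244.0), np.float64(296.0))}
   {'c
[... 9655 characters left out ...]
x': (np.float64(305.0), np.float64(210.0))}
   {'c': (0.5969, -0.0721), 'z': 0.0336, 'L': 0.163, 'W': 0.12, 'a': -88.2, 'n': 2683, 'px': (np.float64(307.0), np.float64(263.0))}
   {'c': (0.8036, -0.0423), 'z': 0.035, 'L': 0.059, 'W': 0.017, 'a': -11.8, 'n': 78, 'px': (np.float64(400.0), np.float64(251.0))}
   {'c': (0.7918, -0.0978), 'z': 0.0344, 'L': 0.075, 'W': 0.029, 'a': -10.0, 'n': 89, 'px': (np.float64(396.0), np.float64(273.0))}
   {'c': (0.7353, -0.324), 'z': 0.0346, 'L': 0.067, 'W': 0.028, 'a': -13.2, 'n': 86, 'px': (np.float64(378.0), np.float64(368.0))}
   {'c': (0.4652, -0.5129), 'z': 0.035, 'L': 0.069, 'W': 0.029, 'a': 26.3, 'n': 79, 'px': (np.float64(230.0), np.float64(469.0))}
```

Run:
```python
import cv2
a=cv2.imread('pics/side0.png')[100:400,160:360]; cv2.imwrite('pics/side0c.png',cv2.resize(a,None,fx=2,fy=2,interpolation=cv2.INTER_CUBIC)) 
a=cv2.imread('pics/scene0.png')[140:380,240:500]; cv2.imwrite('pics/scene0c.png',cv2.resize(a,None,fx=2.4,fy=2.4,interpolation=cv2.INTER_CUBIC))
```

```text
(no output)
```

View pics/side0c.png

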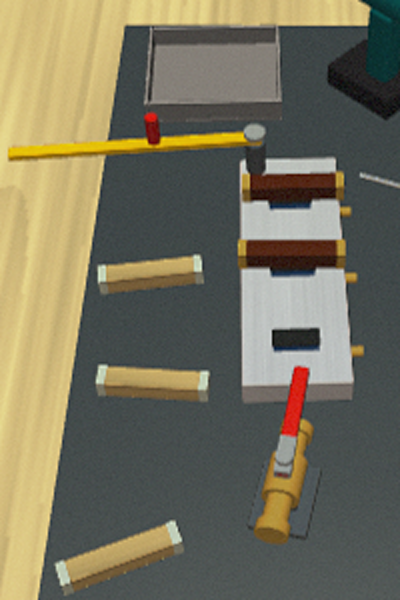

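View pics/scene0c.png

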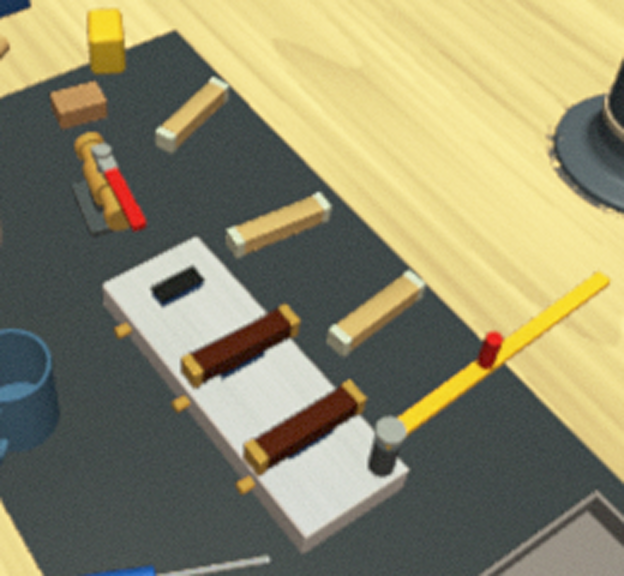

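The two views agree. Before acting I'll take wrist views from above to pin down the stem, pods and hinge.

```bash
cat >> h.py <<'E'
def wcloud(f):
    z=f["range_z"].astype(float); v,u=np.mgrid[0:480,0:640]
    dx=u-f["cx"];dy=v-f["cy"];r=np.hypot(dx,dy)+1e-9;th=r/f["fx"]
    k=np.tan(th)/r
    pc=np.stack([dx*k*z,dy*k*z,z],-1); P=(pc-np.array(f["t"]))@np.array(f["R"]); P[z<=0]=np.nan
    return P
def wray(f,u,v,h):
    dx=u-f["cx"];dy=v-f["cy"];r=np.hypot(dx,dy)+1e-9;th=r/f["fx"]
    R=np.array(f["R"]);t=np.array(f["t"])
    d=np.array([dx/r*np.sin(th),dy/r*np.sin(th),np.cos(th)])@R; c=-R.T@t
    return c+d*(h-c[2])/d[2]
def snap(n,name):
    f=robot.grab_frame(n); cv2.imwrite(f"pics/{name}.png",f["image"][:,:,::-1])
    np.savez(f"pics/{name}.npz",**{k:np.array(f[k]) for k in f}); return f
def load(name): return dict(np.load(f"pics/{name}.npz"))
DOWN=lambda yaw:[np.pi,0,yaw]
E
python3 - <<'E'
from h import *
robot.goto([0.50,-0.22,0.30],DOWN(-np.pi/2)); print(robot.sense()['t'],robot.sense()['joint_pos'])
f=snap("wrist","w1")
robot.goto([0.50,0.05,0.30],DOWN(-np.pi/2)); print(robot.sense()['t'],robot.sense()['joint_pos'])
f=snap("wrist","w2")
E
```

```text
2.075 [ 0.54290448  0.22407671 -0.24321323  1.75502697  0.05866642  1.16967617
 -1.29017098]
3.175 [ 0.19869692  0.16423779 -0.42811896  1.83783663  0.07514501  1.15535249
 -1.82825558]
```

View pics/w1.png

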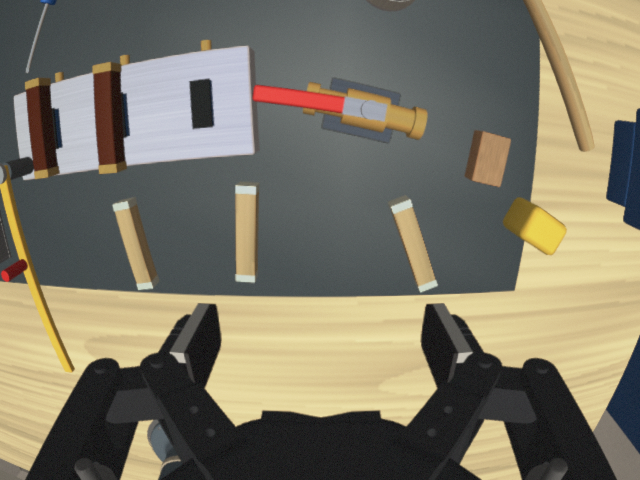

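View pics/w2.png

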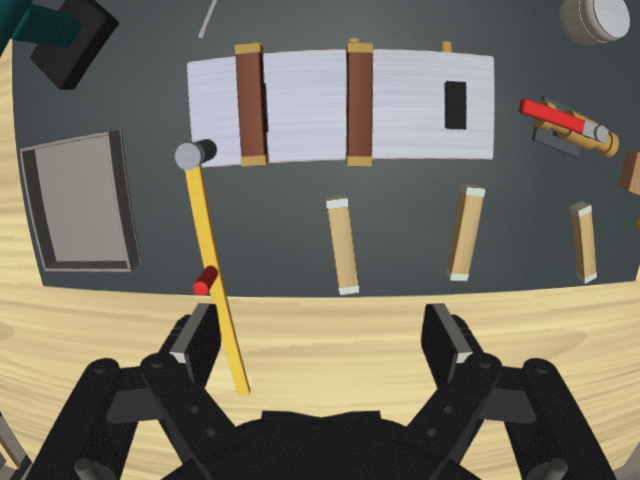

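In w1 the stem cap is at about (371,109), the lever tip at (254,93) and the black top of pod 3 at (202,104). In w2 the hinge post top is at (189,155), the knob at (206,281), pod 3 at (456,105) and the tray at the left.

Run:
```python
from h import *
for w in ("w1","w2"):
    f=load(w); P=wcloud(f); H,S,V=masks(f); red=((H<8)|(H>172))&(S>150)&(V>80)
    valid=np.ones((480,640),bool); valid[295:]=False
    for nm,m,a,b in (("raw top",V>80,.017,.032),("pod",V<60,.042,.056),("done top",V>0,.066,.079),("lever",red,.06,.095),("keeper",(H>18)&(H<32)&(S>180)&(V>120),.08,.1),("knob",red,.1,.14),("base",(V>120)&(S<60),.03,.041),("tray",V>0,.03,.042),("stemcap",(S<60),.078,.12)):
        for r in rects(f,m&valid,a,b,P=P,xr=(.2,.72),yr=(-.4,.6)): print(w,nm,r)
f1=load("w1");f2=load("w2")
print("stemcap w1",wray(f1,371,109,.088),"tip",wray(f1,254,93,.078), P[109,371])
print("w1 depth at stem",wcloud(f1)[109,371], "red end",wray(f1,343,104,.084))
# scene lever line
f=load("scene") if False else None
```

```text
w1 raw top {'c': (0.7091, -0.3006), 'z': 0.0247, 'L': 0.048, 'W': 0.01, 'a': -88.2, 'n': 151, 'px': (np.float64(389.0), np.float64(5.0))}
w1 raw top {'c': (0.6653, -0.0947), 'z': 0.0231, 'L': 0.011, 'W': 0.011, 'a': 1.0, 'n': 104, 'px': (np.float64(206.0), np.float64(45.0))}
w1 raw top {'c': (0.631, -0.1477), 'z': 0.0252, 'L': 0.05, 'W': 0.001, 'a': 1.8, 'n': 109, 'px': (np.float64(252.0), np.float64(70.0))}
w1 raw top {'c': (0.6601, 0.0098), 'z': 0.0233, 'L': 0.013, 'W': 0.011, 'a': -2.8, 'n': 86, 'px': (np.float64(124.0), np.float64(59.0))}
w1 raw top {'c': (0.6574, 0.1142), 'z': 0.0228, 'L': 0.012, 'W': 0.011, 'a': 1.6, 'n': 68, 'px': (np.float64(59.0), np.float64(76.0))}
w1 raw top {'c': (0.5697, -0.1499), 'z': 0.0247, 'L': 0.059, 'W': 0.001, 'a': 1.9, 'n': 122, 'px': (np.float64(255.0), np.float64(126.0))}
w1 raw top {'c': (0.4428, -0.1329), 'z': 0.0241, 'L': 0.121, 'W': 0.025, 'a': -4.4, 'n': 2050, 'px': (np.float64(246.0), np.float64(232.0))}
w1 raw top {'c': (0.4274, -0.3356), 'z': 0.0239, 'L': 0.121, 'W': 0.025, 'a': 22.2, 'n': 1861, 'px': (np.float64(414.0), np.float64(244.
[... 6772 characters left out ...]
 'n': 4722, 'px': (np.float64(215.0), np.float64(108.0))}
w2 tray {'c': (0.4859, 0.3744), 'z': 0.0346, 'L': 0.18, 'W': 0.163, 'a': 2.1, 'n': 1905, 'px': (np.float64(79.0), np.float64(205.0))}
w2 stemcap {'c': (0.5869, -0.2626), 'z': 0.0855, 'L': 0.041, 'W': 0.018, 'a': 81.0, 'n': 369, 'px': (np.float64(595.0), np.float64(131.0))}
w2 stemcap {'c': (0.5474, 0.1714), 'z': 0.098, 'L': 0.026, 'W': 0.025, 'a': -42.1, 'n': 661, 'px': (np.float64(190.0), np.float64(155.0))}
stemcap w1 [ 0.58646231 -0.26821218  0.088     ] tip [ 0.60269481 -0.15966708  0.078     ] [ 0.5874623  -0.00096901  0.07353128]
w1 depth at stem [ 0.5864328  -0.26789623  0.09036781] red end [ 0.59066738 -0.24278445  0.084     ]
```

Stem (0.586, −0.268), fixture yaw 2.0°, pod3 (0.597, −0.096), hinge (0.547, 0.171) and tray (0.486, 0.374), with wrist, scene and side views agreeing to a few mm. Next I close the valve by pushing the lever with shut fingers.

```bash
cat >> h.py <<'E'
STEM=np.array([.586,-.2677]); HINGE=np.array([.5476,.1712]); FY=np.radians(2.0)
POD={3:np.array([.597,-.0962])}
POD[2]=POD[3]+.105*np.array([-np.sin(FY),np.cos(FY)]); POD[1]=POD[3]+.21*np.array([-np.sin(FY),np.cos(FY)])
def ptpos(c,r,phi,d,s):
    """finger centre: lever direction phi, offset d behind for push sense s(+1 ccw)"""
    u=np.array([np.cos(phi),np.sin(phi)]); n=s*np.array([-u[1],u[0]]); return c+r*u-d*n
def wf(): return np.array(robot.sense()['wrist_force'])
E
python3 - <<'E'
from h import *
r=.08; z=.081
phi0=np.radians(81); yaw=lambda p:p-np.pi
robot.grip(0.0)
p=ptpos(STEM,r,phi0,.034,1)
robot.goto([*p,.16],DOWN(yaw(phi0)))
robot.move_straight([*p,z],vel=.1,contact_N=10)
print(robot.sense()['tcp_pos'],wf())
w0=wf()
for a in range(84,198,8):
    ph=np.radians(a); p=ptpos(STEM,r,ph,.019,1)
    hit=robot.move_straight([*p,z],vel=.1,attitude=DOWN(yaw(ph)),contact_N=18)
    dw=wf()-w0; print(a,hit,dw.round(1),np.round(robot.sense()['tcp_pos'][:2],3))
    if hit or np.linalg.norm(dw)>20: break
print(robot.sense()['t'])
E
```

```text
[ 0.63269184 -0.19406132  0.08168261] [0.00372114 0.94354847 1.08583571]
84 False [-0.2 -0.7 -1.8] [ 0.613 -0.19 ]
92 False [-0.3 -0.1 -1.1] [ 0.603 -0.187]
100 False [ 0.7 -1.8 -0.1] [ 0.591 -0.186]
108 False [-0.1 -0.1 -0.6] [ 0.579 -0.186]
116 False [ 0.2 -1.  -0.3] [ 0.568 -0.188]
124 False [-0.6  0.6 -1.7] [ 0.557 -0.191]
132 False [ 0.4 -1.1 -0.5] [ 0.546 -0.196]
140 False [-0.2 -1.4 -1.1] [ 0.537 -0.202]
148 False [ 0.5 -1.6 -0.8] [ 0.528 -0.209]
156 False [ 0.5 -0.7 -0.4] [ 0.521 -0.218]
164 False [ 0.5 -1.2 -1.4] [ 0.514 -0.228]
172 True [0.8 1.  0.1] [ 0.511 -0.231]
9.5917
```

Run:
```python
from h import *
f=snap("side","s1"); f=f["image"][200:440,180:400,::-1]; cv2.imwrite("pics/s1c.png",cv2.resize(f,None,fx=2.5,fy=2.5))
```

```text
(no output)
```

View pics/s1c.png

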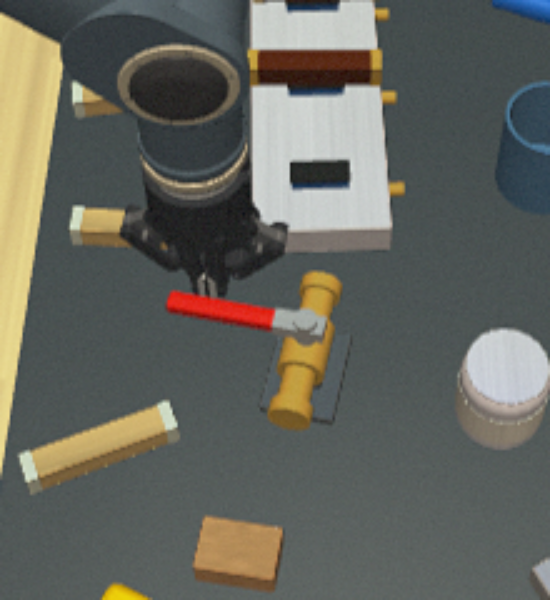

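The lever lies roughly across the pipe (tip at (170,300), stem at (310,325) in the crop). I'll press again to confirm the stop, then measure it.

Run:
```python
from h import *
r=.08; z=.081; yaw=lambda p:p-np.pi
w0=wf()
for a in (176,184):
    ph=np.radians(a); p=ptpos(STEM,r,ph,.019,1)
    hit=robot.move_straight([*p,z],vel=.04,attitude=DOWN(yaw(ph)),contact_N=25)
    print(a,hit,(wf()-w0).round(1),np.round(robot.sense()['tcp_pos'][:2],3))
    if hit: break
p=np.array(robot.sense()['tcp_pos']); 
robot.move_straight([p[0]+.0,p[1]+.02,z]); robot.move_straight([p[0],p[1]+.02,.2],vel=.25)
robot.goto([0.50,-0.22,0.30],DOWN(-np.pi/2))
f=snap("wrist","w3"); P=wcloud(f); H,S,V=masks(f); red=((H<8)|(H>172))&(S>150)&(V>80)
print(rects(f,red,.06,.095,P=P,yr=(-.4,-.13),xr=(.4,.7)))
br=(H>10)&(H<25)&(S>120)
print(rects(f,br,.03,.056,P=P,yr=(-.36,-.16),xr=(.52,.7)))
print(robot.sense()['t'])
```

```text
176 False [ 2.8 21.1 -1.2] [ 0.51  -0.232]
184 True [-0.6  1.5  0.7] [ 0.509 -0.23 ]
[{'c': (0.5201, -0.2534), 'z': 0.0838, 'L': 0.083, 'W': 0.016, 'a': -11.8, 'n': 1384, 'px': (np.float64(355.0), np.float64(177.0))}]
[{'c': (0.5932, -0.2343), 'z': 0.0537, 'L': 0.055, 'W': 0.036, 'a': 77.8, 'n': 794, 'px': (np.float64(333.0), np.float64(102.0))}, {'c': (0.5772, -0.3091), 'z': 0.0537, 'L': 0.039, 'W': 0.032, 'a': 77.7, 'n': 611, 'px': (np.float64(406.0), np.float64(120.0))}]
12.6833
```

View pics/w3.png

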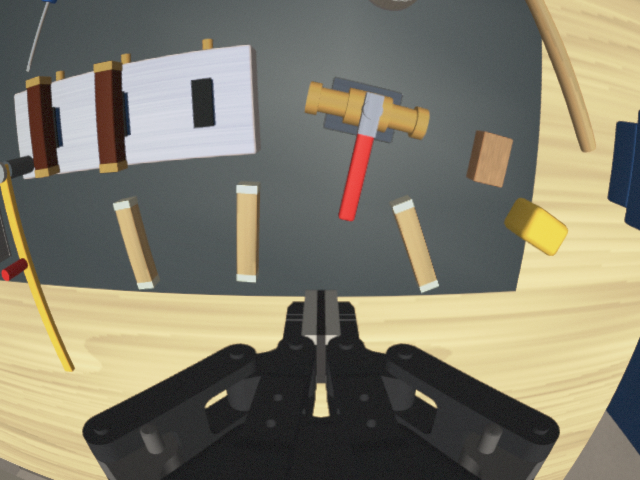

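Lever at 168.2° and pipe at 77.9°, so the valve is fully closed (within about 0.005 rad). Next, the finished blanks go to the tray, starting with the one on pod 2.

```bash
cat >> h.py <<'E'
GO=.014 # TCP above blank's underside
def wrap(a): return (a+np.pi)%(2*np.pi)-np.pi
def pick(c,th,zb,lift=.20,op=.6):
    yaw=wrap(th-np.pi/2)
    robot.goto([c[0],c[1],lift],DOWN(yaw)) ; robot.grip(op,70)
    robot.move_straight([c[0],c[1],zb+GO+.05],vel=.3)
    hit=robot.move_straight([c[0],c[1],zb+GO],vel=.1,contact_N=12)
    robot.grip(0.0,70); o=robot.sense()['opening']
    robot.move_straight([c[0],c[1],lift],vel=.25)
    s=robot.sense(); print("pick hit",hit,"open",round(o,3),round(s['opening'],3),"wf",np.round(s['wrist_force'],1),"t",round(s['t'],1))
def place(c,yaw,zb,hi=.20,op=.5,dz=.001):
    robot.goto([c[0],c[1],hi],DOWN(yaw)); print("hold",round(robot.sense()['opening'],3))
    robot.move_straight([c[0],c[1],zb+GO+.04],vel=.3)
    hit=robot.move_straight([c[0],c[1],zb+GO+dz],vel=.06,contact_N=8)
    s=robot.sense(); print("place hit",hit,np.round(s['tcp_pos'],4),"open",round(s['opening'],3))
    robot.grip(op); robot.move_straight([c[0],c[1],hi],vel=.25); print("t",round(robot.sense()['t'],1))
TRAY=np.array([.4859,.3744]); TY=np.radians(2.1)
E
python3 - <<'E'
from h import *
pick((.5926,.0096),np.radians(.5),.05)
snap("side","s2")
u=np.array([np.cos(TY),np.sin(TY)])
place(TRAY+.04*u,TY,.005)
f=snap("wrist","w4"); snap("side","s3")
E
```

```text
pick hit False open 0.264 0.266 wf [-0.4 -0.2 -0.6] t 16.4
hold 0.266
place hit True [0.5255 0.3752 0.0201] open 0.263
t 20.3
```

View pics/s3.png

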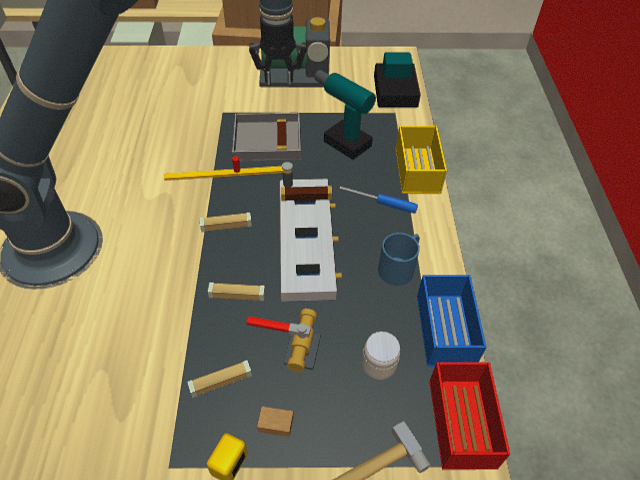

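View pics/w4.png

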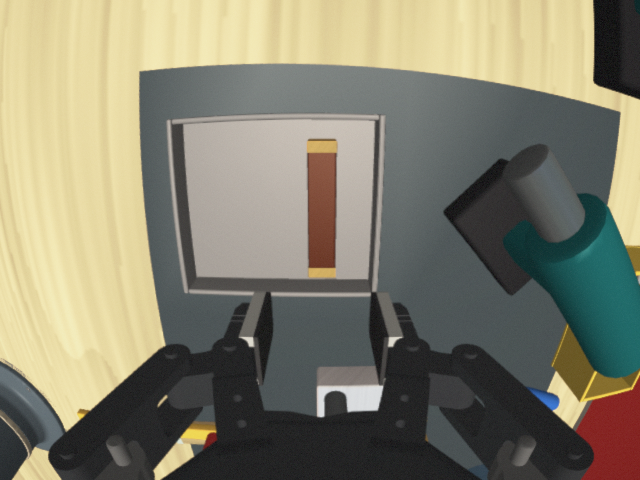

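The first dark blank lies in the tray (321,208 in the wrist view). The raw blank nearest the keeper has been knocked, from (235,237) to (225,221) in the side view, so I'll measure it again before grasping. The pod 1 blank is next.

Run:
```python
from h import *
pick((.5931,.1143),np.radians(1.8),.05)
u=np.array([np.cos(TY),np.sin(TY)])
place(TRAY-.04*u,TY,.005)
f=snap("wrist","w5")
robot.goto([0.50,0.0,0.30],DOWN(-np.pi/2))
f=snap("wrist","w6"); snap("side","s4")
P=wcloud(f); H,S,V=masks(f); valid=np.ones((480,640),bool); valid[295:]=False
for nm,m,a,b in (("raw top",V>80,.017,.032),("pod",V<60,.042,.056),("tray",V>0,.03,.042)):
   for r in rects(f,m&valid,a,b,P=P,xr=(.2,.72),yr=(-.4,.6),minpx=200): print(nm,r)
print(robot.sense()['t'])
```

```text
pick hit False open 0.263 0.262 wf [ 0.  -0.2 -0.2] t 23.8
hold 0.257
place hit True [0.4456 0.3722 0.0201] open 0.267
t 27.4
raw top {'c': (0.5257, 0.3723), 'z': 0.0293, 'L': 0.122, 'W': 0.025, 'a': -87.8, 'n': 1099, 'px': (np.float64(49.0), np.float64(177.0))}
raw top {'c': (0.4431, -0.1322), 'z': 0.0239, 'L': 0.121, 'W': 0.025, 'a': -3.9, 'n': 1896, 'px': (np.float64(431.0), np.float64(233.0))}
raw top {'c': (0.4268, -0.3352), 'z': 0.0237, 'L': 0.122, 'W': 0.026, 'a': 22.0, 'n': 1226, 'px': (np.float64(563.0), np.float64(244.0))}
raw top {'c': (0.4111, 0.0693), 'z': 0.024, 'L': 0.101, 'W': 0.025, 'a': 8.4, 'n': 1538, 'px': (np.float64(263.0), np.float64(256.0))}
raw top {'c': (0.4457, 0.3703), 'z': 0.0293, 'L': 0.122, 'W': 0.025, 'a': -88.2, 'n': 1020, 'px': (np.float64(59.0), np.float64(233.0))}
pod {'c': (0.5932, 0.0084), 'z': 0.0491, 'L': 0.049, 'W': 0.019, 'a': 2.1, 'n': 915, 'px': (np.float64(313.0), np.float64(102.0))}
pod {'c': (0.5971, -0.0954), 'z': 0.0492, 'L': 0.049, 'W': 0.021, 'a': 1.5, 'n': 920, 'px': (np.float64(415.0), np.float64(102.0))}
pod {'c': (0.5898, 0.1126), 'z': 0.0493, 'L': 0.05, 'W': 0.022, 'a': 0.7, 'n': 906, 'px': (np.float64(214.0), np.float64(109.0))}
tray {'c': (0.7045, 0.3612), 'z': 0.0354, 'L': 0.11, 'W': 0.08, 'a': -44.9, 'n': 1873, 'px': (np.float64(42.0), np.float64(57.0))}
tray {'c': (0.5929, 0.0215), 'z': 0.0362, 'L': 0.34, 'W': 0.121, 'a': -88.0, 'n': 29532, 'px': (np.float64(306.0), np.float64(105.0))}
tray {'c': (0.4857, 0.3741), 'z': 0.0346, 'L': 0.18, 'W': 0.163, 'a': 1.9, 'n': 1727, 'px': (np.float64(54.0), np.float64(205.0))}
29.0333
```

View pics/w6.png

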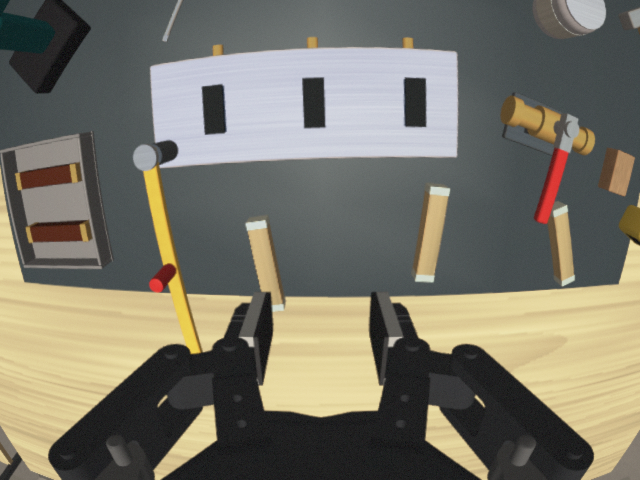

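View pics/w5.png

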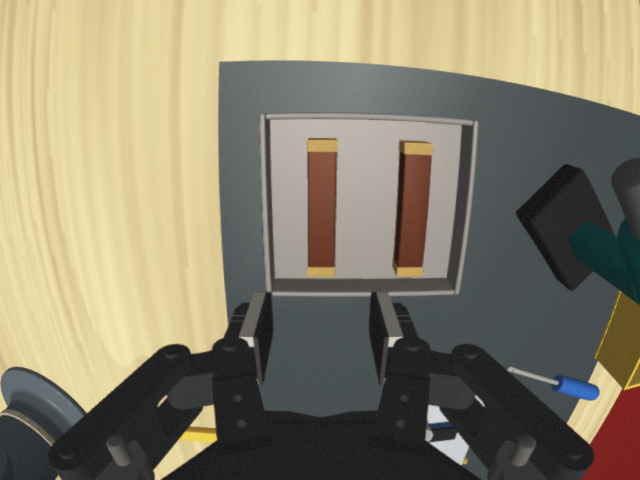

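Both dark blanks are in the tray. The wrist picture shows the knocked raw blank partly hidden at (263,256), so I measure it in the other views and check whether it can be reached.

Run:
```python
from h import *
f=snap("scene","c2"); H,S,V=masks(f)
for r in rects(f,V>80,.017,.032,xr=(.3,.5),yr=(-.4,.14)): print("scene",r)
f=snap("side","s5"); H,S,V=masks(f)
for r in rects(f,V>80,.019,.032,xr=(.3,.5),yr=(-.4,.14)): print("side",r)
f=load("w6");P=wcloud(f);H,S,V=masks(f)
for r in rects(f,V>80,.017,.032,P=P,xr=(.3,.5),yr=(.0,.14)): print("w",r)
for x in (.40,.405,.41,.415,.42,.43): print(x,robot.inverse_kinematics([x,.069,.014],DOWN(np.radians(8-90))) is not None,robot.inverse_kinematics([x,.069,.2],DOWN(np.radians(8-90))) is not None)
print(robot.inverse_kinematics([.427,-.335,.014],DOWN(np.radians(22-90))) is not None,robot.inverse_kinematics([.443,-.132,.014],DOWN(np.radians(-4-90))) is not None)
```

```text
scene {'c': (0.4264, -0.3337), 'z': 0.0246, 'L': 0.122, 'W': 0.026, 'a': 22.3, 'n': 256, 'px': (np.float64(321.0), np.float64(184.0))}
scene {'c': (0.4417, -0.1299), 'z': 0.0245, 'L': 0.119, 'W': 0.027, 'a': -4.7, 'n': 354, 'px': (np.float64(356.0), np.float64(231.0))}
scene {'c': (0.4008, 0.0697), 'z': 0.0246, 'L': 0.124, 'W': 0.025, 'a': 8.4, 'n': 450, 'px': (np.float64(417.0), np.float64(277.0))}
side {'c': (0.4025, 0.0632), 'z': 0.0215, 'L': 0.119, 'W': 0.029, 'a': 6.4, 'n': 341, 'px': (np.float64(225.0), np.float64(219.0))}
side {'c': (0.4415, -0.1355), 'z': 0.0216, 'L': 0.117, 'W': 0.027, 'a': -4.1, 'n': 464, 'px': (np.float64(235.0), np.float64(289.0))}
side {'c': (0.4281, -0.3384), 'z': 0.0219, 'L': 0.121, 'W': 0.027, 'a': 22.0, 'n': 704, 'px': (np.float64(219.0), np.float64(377.0))}
w {'c': (0.401, 0.0677), 'z': 0.024, 'L': 0.121, 'W': 0.026, 'a': 8.7, 'n': 1731, 'px': (np.float64(265.0), np.float64(261.0))}
0.4 True True
0.405 True True
0.41 True True
0.415 True True
0.42 True True
0.43 True True
True True
```

```bash
cat >> h.py <<'E'
POD={1:np.array([.5898,.1131]),2:np.array([.5932,.0086]),3:np.array([.597,-.0961])}
FU=np.array([np.cos(FY),np.sin(FY)])
E
python3 - <<'E'
from h import *
th=np.radians(8.4); off=.012
pick(np.array([.401,.068])+off*np.array([np.cos(th),np.sin(th)]),th,0)
snap("side","s6")
place(POD[1]+off*FU,FY-np.pi/2,.05,dz=.001)
f=snap("wrist","w7")
P=wcloud(f); H,S,V=masks(f)
for nm,m,a,b in (("on pod",V>60,.066,.08),("raw",V>80,.017,.032)):
   for r in rects(f,m,a,b,P=P,xr=(.3,.68),yr=(-.4,.15),minpx=400): print(nm,r)
E
```

```text
pick hit False open 0.26 0.262 wf [-0.2 -0.5 -0.1] t 32.5
hold 0.261
place hit True [0.6011 0.1131 0.065 ] open 0.262
t 35.5
on pod {'c': (0.5885, 0.1121), 'z': 0.0741, 'L': 0.121, 'W': 0.025, 'a': 1.9, 'n': 5059, 'px': (np.float64(320.0), np.float64(236.0))}
raw {'c': (0.6594, 0.035), 'z': 0.0237, 'L': 0.23, 'W': 0.015, 'a': -88.0, 'n': 961, 'px': (np.float64(387.0), np.float64(150.0))}
raw {'c': (0.4507, -0.1328), 'z': 0.0236, 'L': 0.106, 'W': 0.026, 'a': -3.6, 'n': 1370, 'px': (np.float64(529.0), np.float64(340.0))}
raw {'c': (0.4039, -0.3444), 'z': 0.0234, 'L': 0.071, 'W': 0.026, 'a': 21.5, 'n': 403, 'px': (np.float64(628.0), np.float64(359.0))}
```

View pics/w7.png

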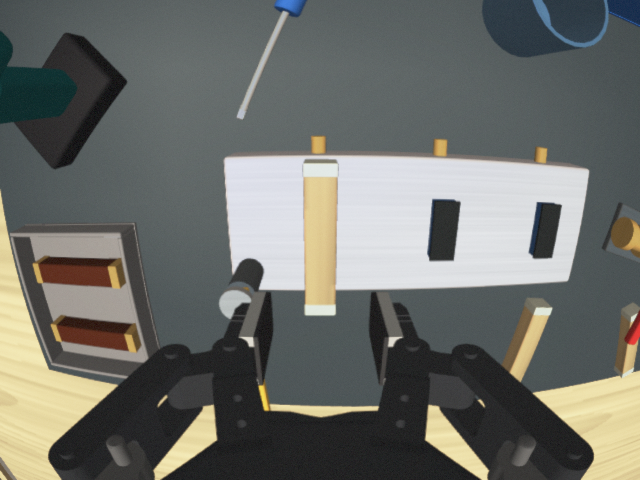

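The first raw blank is centred on pod 1 within about 1.5 mm. The second, still where it was measured, goes on pod 2.

Run:
```python
from h import *
th=np.radians(-4.0)
pick(np.array([.443,-.1325]),th,0)
snap("side","s7")
place(POD[2],FY-np.pi/2,.05)
robot.goto([0.50,-0.15,0.30],DOWN(-np.pi/2))
f=snap("wrist","w8"); snap("side","s8")
P=wcloud(f); H,S,V=masks(f)
for nm,m,a,b in (("on pod",V>60,.066,.08),("raw",V>80,.017,.032)):
   for r in rects(f,m,a,b,P=P,xr=(.3,.68),yr=(-.4,.15),minpx=400): print(nm,r)
print(robot.sense()['t'])
```

```text
pick hit False open 0.266 0.258 wf [ 0.  -1.  -0.6] t 39.4
hold 0.265
place hit True [0.5924 0.0084 0.065 ] open 0.265
t 42.5
on pod {'c': (0.5914, 0.0073), 'z': 0.0741, 'L': 0.121, 'W': 0.026, 'a': 2.2, 'n': 2768, 'px': (np.float64(166.0), np.float64(111.0))}
on pod {'c': (0.5881, 0.1115), 'z': 0.0741, 'L': 0.12, 'W': 0.026, 'a': 1.9, 'n': 2149, 'px': (np.float64(85.0), np.float64(124.0))}
raw {'c': (0.4271, -0.3354), 'z': 0.0238, 'L': 0.122, 'W': 0.025, 'a': 22.2, 'n': 1708, 'px': (np.float64(469.0), np.float64(244.0))}
43.4083
```

View pics/w8.png

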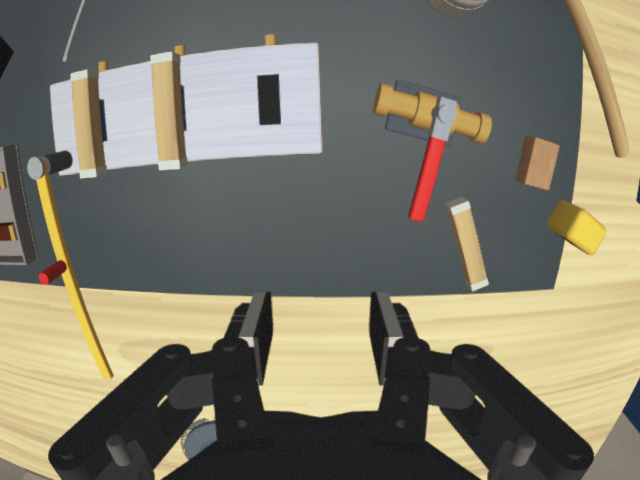

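The second is on pod 2 and the third is unmoved, at (469,244). It goes to pod 3.

Run:
```python
from h import *
th=np.radians(22.2)
pick(np.array([.427,-.3353]),th,0)
snap("side","s9")
place(POD[3],FY-np.pi/2,.05)
robot.goto([0.50,-0.05,0.30],DOWN(-np.pi/2))
f=snap("wrist","w9"); snap("side","s10")
P=wcloud(f); H,S,V=masks(f); red=((H<8)|(H>172))&(S>150)&(V>80)
for nm,m,a,b in (("on pod",V>60,.066,.08),("raw",V>80,.017,.032),("lever",red,.076,.095),("knob",red,.1,.14),("tray",V>0,.03,.042)):
   for r in rects(f,m,a,b,P=P,xr=(.3,.68),yr=(-.4,.55),minpx=200): print(nm,r)
print(robot.sense()['t'])
```

```text
pick hit False open 0.262 0.264 wf [-0.1  0.8 -0.7] t 47.0
hold 0.264
place hit True [ 0.5962 -0.0962  0.0649] open 0.263
t 50.4
on pod {'c': (0.5956, -0.0971), 'z': 0.0741, 'L': 0.121, 'W': 0.025, 'a': 1.9, 'n': 3161, 'px': (np.float64(367.0), np.float64(100.0))}
on pod {'c': (0.5916, 0.0074), 'z': 0.0742, 'L': 0.121, 'W': 0.025, 'a': 2.2, 'n': 3137, 'px': (np.float64(258.0), np.float64(104.0))}
on pod {'c': (0.5881, 0.1112), 'z': 0.0741, 'L': 0.121, 'W': 0.026, 'a': 1.8, 'n': 2736, 'px': (np.float64(159.0), np.float64(115.0))}
on pod {'c': (0.5414, -0.2501), 'z': 0.0767, 'L': 0.124, 'W': 0.004, 'a': -12.1, 'n': 369, 'px': (np.float64(512.0), np.float64(154.0))}
raw {'c': (0.5259, 0.3663), 'z': 0.0294, 'L': 0.109, 'W': 0.025, 'a': -87.7, 'n': 816, 'px': (np.float64(26.0), np.float64(180.0))}
raw {'c': (0.4453, 0.3787), 'z': 0.0293, 'L': 0.138, 'W': 0.025, 'a': -87.9, 'n': 856, 'px': (np.float64(34.0), np.float64(234.0))}
lever {'c': (0.5202, -0.2525), 'z': 0.0835, 'L': 0.084, 'W': 0.016, 'a': -11.9, 'n': 1172, 'px': (np.float64(512.0), np.float64(182.0))}
knob {'c': (0.4289, 0.1591)
[... 203 characters left out ...]
.float64(313.0), np.float64(101.0))}
tray {'c': (0.5981, -0.1319), 'z': 0.036, 'L': 0.12, 'W': 0.035, 'a': 2.0, 'n': 3392, 'px': (np.float64(396.0), np.float64(100.0))}
tray {'c': (0.5911, 0.0669), 'z': 0.0362, 'L': 0.121, 'W': 0.081, 'a': 1.9, 'n': 7495, 'px': (np.float64(211.0), np.float64(108.0))}
tray {'c': (0.5875, 0.1656), 'z': 0.0363, 'L': 0.12, 'W': 0.049, 'a': 1.8, 'n': 3210, 'px': (np.float64(131.0), np.float64(115.0))}
tray {'c': (0.6602, 0.3613), 'z': 0.0352, 'L': 0.059, 'W': 0.039, 'a': 89.3, 'n': 539, 'px': (np.float64(12.0), np.float64(82.0))}
tray {'c': (0.486, 0.3729), 'z': 0.0346, 'L': 0.181, 'W': 0.161, 'a': 1.5, 'n': 1091, 'px': (np.float64(45.0), np.float64(212.0))}
51.1
```

View pics/w9.png

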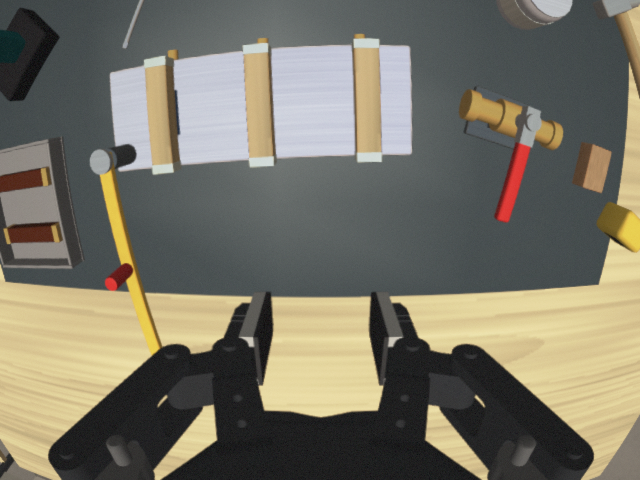

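View pics/s10.png

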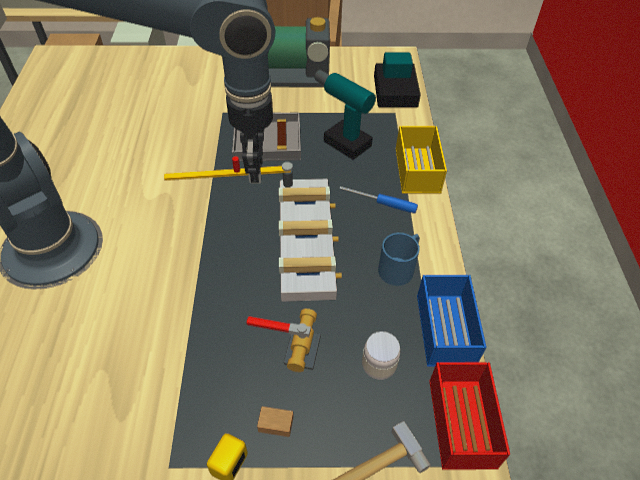

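All three raw blanks sit within about 2 mm of their pod centres, at 74 mm top height. The dark ones are in the tray and the lever is still closed. Now I swing the keeper shut by pushing its knob along the arc.

```bash
cat > k.py <<'E'
from h import *
r=.119; z=.115
ok={}
for name,offs in (("A",-np.pi),("B",-2*np.pi)):
    ok[name]=all(robot.inverse_kinematics([*ptpos(HINGE,r,np.radians(a),.02,1),z],DOWN(np.radians(a)+offs)) is not None for a in range(184,276,10))
print(ok)
E
python3 k.py
python3 - <<'E'
from h import *
r=.119; z=.115; yaw=lambda p:p-np.pi
q=[]
for a in range(184,276,10):
    q.append(robot.inverse_kinematics([*ptpos(HINGE,r,np.radians(a),.02,1),z],DOWN(wrap(yaw(np.radians(a))))))
print(np.round([x[6] for x in q if x is not None],2), np.round([x[0] for x in q if x is not None],2))
E
```

```text
{'A': True, 'B': True}
[-1.04 -0.88 -0.7  -0.5  -0.31 -0.12  0.06  0.4   0.59  0.77] [0.38 0.47 0.55 0.61 0.66 0.7  0.73 0.67 0.67 0.66]
```

```bash
python3 - <<'E'
from h import *
r=.119; z=.115; yaw=lambda p:p-np.pi
robot.grip(0.0)
ph=np.radians(186); p=ptpos(HINGE,r,ph,.036,1)
robot.goto([*p,.2],DOWN(yaw(ph)))
robot.move_straight([*p,z],vel=.12,contact_N=10)
print(robot.sense()['tcp_pos']); w0=wf()
for a in list(range(188,268,8))+[268,272,276,280]:
    ph=np.radians(a); p=ptpos(HINGE,r,ph,.019,1)
    hit=robot.move_straight([*p,z],vel=.1 if a<264 else .05,attitude=DOWN(yaw(ph)),contact_N=18)
    dw=wf()-w0; print(a,hit,dw.round(1),np.round(robot.sense()['tcp_pos'],3))
    if hit: break
    if a==196: snap("side","s11")
snap("side","s12"); print(robot.sense()['t'])
E
python3 - <<'E'
import cv2
for n in ("s11","s12"):
    a=cv2.imread(f'pics/{n}.png')[100:340,160:400]; cv2.imwrite(f'pics/{n}c.png',cv2.resize(a,None,fx=2.4,fy=2.4))
E
```

```text
[0.42589688 0.19488988 0.11549571]
188 False [ 0.6 -0.3 -0.3] [0.428 0.173 0.115]
196 False [ 0.5  0.5 -0.6] [0.428 0.157 0.115]
204 False [ 1.   0.  -0.7] [0.431 0.141 0.115]
212 False [0.9 0.  0.3] [0.437 0.125 0.115]
220 False [ 1.1 -1.1 -0.1] [0.444 0.11  0.115]
228 False [ 0.6  0.3 -1.1] [0.454 0.096 0.115]
236 False [ 0.9  1.1 -0.4] [0.465 0.084 0.115]
244 False [1.  0.6 0.1] [0.478 0.073 0.115]
252 False [1.  0.5 0.6] [0.492 0.065 0.115]
260 False [ 0.3 -0.4 -0.5] [0.508 0.058 0.115]
268 False [ 1.  -0.9 -0.7] [0.524 0.053 0.115]
272 False [ 0.8 -0.2 -0.7] [0.533 0.052 0.115]
276 True [ 0.1 -0.9  0. ] [0.533 0.051 0.114]
57.825
```

View pics/s12c.png

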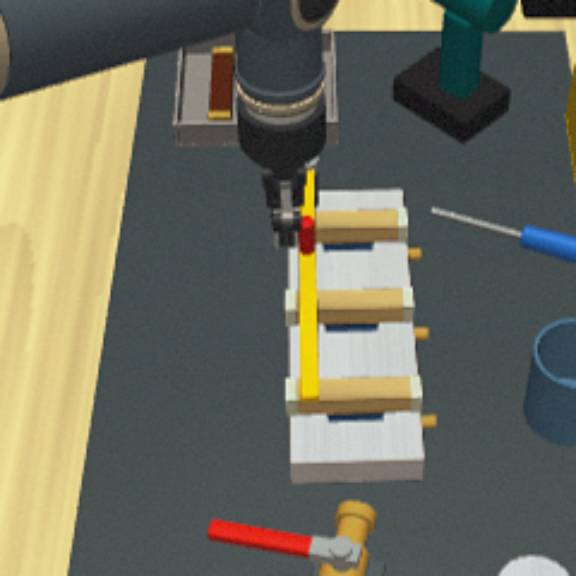

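The keeper lies over all three blanks with its knob at (307,235) in the crop. I'll press once more, retreat and measure, then open the valve.

Run:
```python
from h import *
r=.119; z=.115; yaw=lambda p:p-np.pi
w0=wf(); ph=np.radians(279); p=ptpos(HINGE,r,ph,.019,1)
print(robot.move_straight([*p,z],vel=.04,attitude=DOWN(yaw(np.radians(273))),contact_N=22),np.round(robot.sense()['tcp_pos'],3))
p=np.array(robot.sense()['tcp_pos'])
robot.move_straight([p[0]-.03,p[1],z]); robot.move_straight([p[0]-.03,p[1],.22],vel=.25)
robot.goto([0.48,-0.02,0.30],DOWN(-np.pi/2))
f=snap("wrist","w10"); P=wcloud(f); H,S,V=masks(f); red=((H<8)|(H>172))&(S>150)&(V>80)
yel=(H>18)&(H<32)&(S>180)&(V>120)
for nm,m,a,b in (("on pod",V>60,.066,.079),("lever",red,.076,.095),("knob",red,.1,.14),("bar",yel,.082,.1)):
   for r in rects(f,m,a,b,P=P,xr=(.3,.68),yr=(-.4,.25),minpx=200): print(nm,r)
print(robot.sense()['t'])
```

```text
True [0.532 0.051 0.113]
on pod {'c': (0.6104, -0.0963), 'z': 0.074, 'L': 0.091, 'W': 0.025, 'a': 2.2, 'n': 2333, 'px': (np.float64(400.0), np.float64(66.0))}
on pod {'c': (0.6067, 0.008), 'z': 0.0742, 'L': 0.091, 'W': 0.025, 'a': 2.2, 'n': 2347, 'px': (np.float64(291.0), np.float64(68.0))}
on pod {'c': (0.6031, 0.1121), 'z': 0.0742, 'L': 0.091, 'W': 0.025, 'a': 1.7, 'n': 2167, 'px': (np.float64(187.0), np.float64(78.0))}
on pod {'c': (0.5417, -0.2502), 'z': 0.0763, 'L': 0.124, 'W': 0.004, 'a': -11.9, 'n': 334, 'px': (np.float64(537.0), np.float64(139.0))}
on pod {'c': (0.5421, -0.0987), 'z': 0.0742, 'L': 0.025, 'W': 0.013, 'a': -88.1, 'n': 335, 'px': (np.float64(401.0), np.float64(136.0))}
on pod {'c': (0.5375, 0.0055), 'z': 0.0743, 'L': 0.024, 'W': 0.014, 'a': -88.6, 'n': 346, 'px': (np.float64(293.0), np.float64(138.0))}
on pod {'c': (0.5343, 0.1099), 'z': 0.0743, 'L': 0.025, 'W': 0.013, 'a': -86.8, 'n': 314, 'px': (np.float64(191.0), np.float64(145.0))}
lever {'c': (0.5203, -0.2525), 'z': 0.0835, 'L': 0.084, 'W': 0.017, 'a': -11.9, 'n': 1110, 'px': (np.float64(538.0), np.float64(166.0))}
knob {'c': (0.552, 0.0514), 'z': 0.1316, 'L': 0.015, 'W': 0.014, 'a': -73.1, 'n': 351, 'px': (np.float64(235.0), np.float64(127.0))}
61.0917
```

View pics/w10.png

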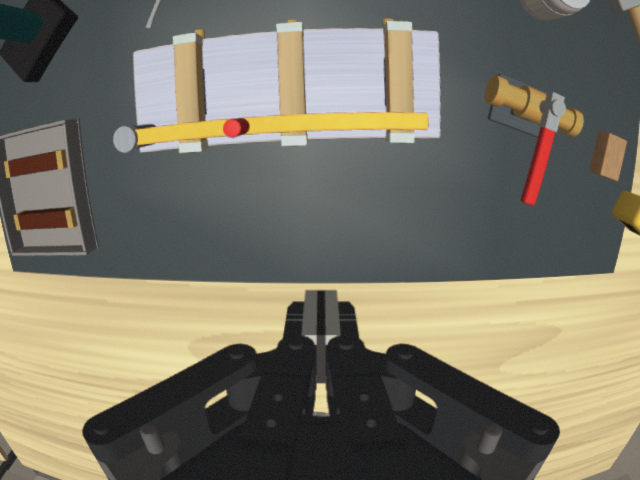

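Run:
```python
from h import *
f=load("w10"); a=wray(f,427,121,.092); b=wray(f,140,136,.092); print(a,b,"bar angle",np.degrees(np.arctan2(*(a-b)[1::-1])))
r=.08; z=.081; yaw=lambda p:p-np.pi
ph=np.radians(168); p=ptpos(STEM,r,ph,.036,-1)
robot.goto([*p,.2],DOWN(yaw(ph)))
robot.move_straight([*p,z],vel=.12,contact_N=10)
print(robot.sense()['tcp_pos']); w0=wf()
for a in list(range(164,88,-8))+[84,80,76,72]:
    ph=np.radians(a); p=ptpos(STEM,r,ph,.019,-1)
    hit=robot.move_straight([*p,z],vel=.1 if a>84 else .05,attitude=DOWN(yaw(ph)),contact_N=18)
    print(a,hit,(wf()-w0).round(1),np.round(robot.sense()['tcp_pos'],3))
    if hit: break
ph=np.radians(70); p=ptpos(STEM,r,ph,.019,-1)
print(robot.move_straight([*p,z],vel=.04,attitude=DOWN(yaw(np.radians(77))),contact_N=25),np.round(robot.sense()['tcp_pos'],3))
p=np.array(robot.sense()['tcp_pos'])
robot.move_straight([p[0]-.02,p[1],z]); robot.move_straight([p[0]-.02,p[1],.22],vel=.25)
robot.goto([0.48,-0.10,0.32],DOWN(-np.pi/2))
f=snap("wrist","w11"); snap("side","s13"); P=wcloud(f); H,S,V=masks(f); red=((H<8)|(H>172))&(S>150)&(V>80)
for nm,m,a,b in (("on pod",V>60,.066,.079),("lever",red,.076,.095),("knob",red,.1,.14)):
   for r in rects(f,m,a,b,P=P,xr=(.3,.68),yr=(-.4,.25),minpx=150): print(nm,r)
print(robot.sense()['t'])
```

```text
[ 0.55786302 -0.11852576  0.092     ] [0.54850745 0.15617327 0.092     ] bar angle -88.04940054927343
[ 0.5007568  -0.2867006   0.08172346]
164 False [ 0.2 -0.3 -0.4] [ 0.504 -0.264  0.082]
156 False [ 0.6 -0.4 -1.3] [ 0.505 -0.253  0.081]
148 False [-0.1  0.  -0.4] [ 0.508 -0.241  0.081]
140 False [-0.4  0.7 -0.9] [ 0.513 -0.231  0.081]
132 False [ 0.2  1.  -0.5] [ 0.519 -0.221  0.081]
124 False [-0.2  0.5 -0.9] [ 0.526 -0.212  0.081]
116 False [ 0.8  0.  -0.3] [ 0.534 -0.204  0.081]
108 False [ 0.2  0.4 -0.5] [ 0.543 -0.198  0.081]
100 False [-0.3 -0.6 -0. ] [ 0.554 -0.192  0.081]
92 False [ 0.6 -0.3 -0.4] [ 0.564 -0.189  0.081]
84 False [ 0.4 -0.  -1.1] [ 0.575 -0.186  0.081]
80 False [-1.6  0.7 -1.5] [ 0.581 -0.186  0.081]
76 False [-6.7  3.2  3. ] [ 0.584 -0.185  0.08 ]
72 True [-0.5  1.1  0.3] [ 0.584 -0.184  0.079]
True [ 0.584 -0.185  0.079]
on pod {'c': (0.6109, -0.0963), 'z': 0.0741, 'L': 0.091, 'W': 0.025, 'a': 2.5, 'n': 2093, 'px': (np.float64(317.0), np.float64(66.0))}
on pod {'c': (0.6066, 0.0078), 'z': 0.0741, 'L': 0.091, 'W': 0.025, 'a': 1.8, 'n': 2019, 'px': (np.float64(216.0), np.float64(74.0))}
on pod {'c': (0.6031, 0.1116), 'z': 0.0741, 'L': 0.091, 'W': 0.026, 'a': 2.5, 'n': 1684, 'px': (np.float64(127.0), np.float64(87.0))}
on pod {'c': (0.5423, -0.0989), 'z': 0.0745, 'L': 0.023, 'W': 0.013, 'a': 89.8, 'n': 311, 'px': (np.float64(320.0), np.float64(133.0))}
on pod {'c': (0.5377, 0.0055), 'z': 0.0743, 'L': 0.026, 'W': 0.014, 'a': -88.8, 'n': 317, 'px': (np.float64(219.0), np.float64(139.0))}
on pod {'c': (0.5344, 0.1095), 'z': 0.0744, 'L': 0.025, 'W': 0.013, 'a': -87.7, 'n': 254, 'px': (np.float64(132.0), np.float64(148.0))}
lever {'c': (0.6, -0.2016), 'z': 0.0839, 'L': 0.085, 'W': 0.016, 'a': 78.1, 'n': 1259, 'px': (np.float64(422.0), np.float64(79.0))}
knob {'c': (0.552, 0.051), 'z': 0.1305, 'L': 0.015, 'W': 0.013, 'a': 86.5, 'n': 344, 'px': (np.float64(160.0), np.float64(131.0))}
70.2083
```

View pics/w11.png

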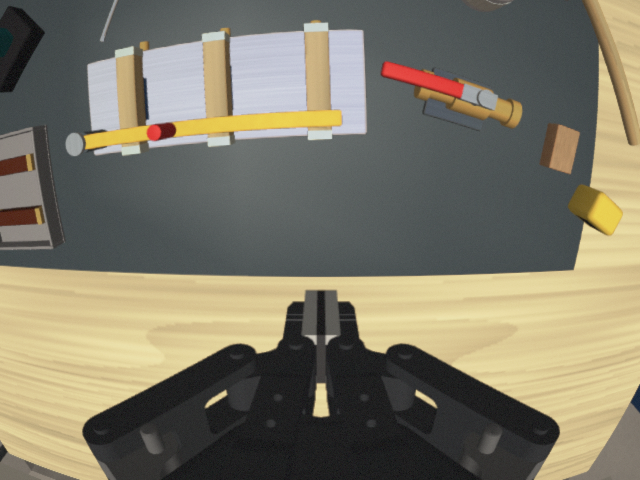

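View pics/s13.png

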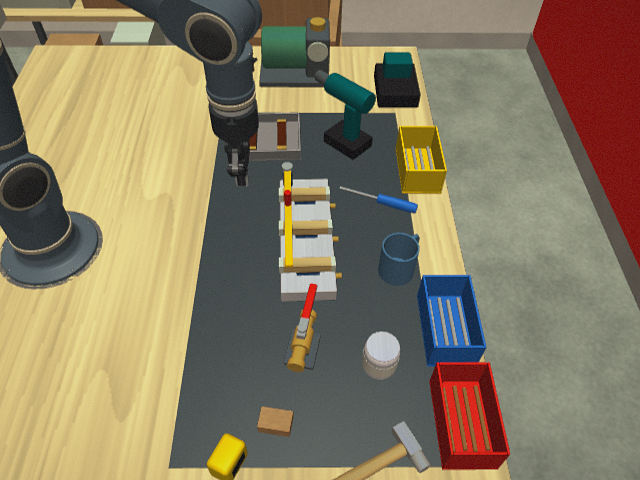

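The lever is along the pipe (78.1° against 77.9°), the bar is shut (88.05°, stop expected at about 88°), the blanks are in place and the arm is clear. I hand in.

Run:
```python
from plant import robot
print(robot.close_job(), robot.sense()['t'])
```

```text
the job is handed in; nothing more can be done
the job is handed in; nothing more can be done
```

The changeover is finished and handed in at about 70 s of the 210 s allowed; the hand-in gives no verdict.

I closed the valve, put the two dark blanks in the tray, and laid the three raw blanks on pods 1, 2 and 3. Then I swung the keeper shut and reopened the valve.

Last checks before hand-in:

| Item | Measured | Target |
|---|---|---|
| Raw blanks on pods | within about 2 mm of centre, aligned within 1° | 15 mm, 0.2 rad |
| Raw blank tops | 74 mm above the bench | 74 mm (24 mm blank on the 50 mm pod) |
| Keeper bar | at its stop, within about 0.01 rad | 0.07 rad |
| Valve lever | along the pipe within about 0.01 rad, pressed against its stop | 0.1 rad |
| Dark blanks | both in the tray | both in the tray |
| Other things on the bench | look unmoved in the side view | 40 mm |

- **Knocked blank:** one raw blank was knocked a few centimetres during the run; I measured it again before grasping it.
- **Grip:** I saw no sign of the grip slackening.
- **Measurement differences:** the side camera read the blanks about 5 mm lower in y than the wrist and scene cameras, and their tops about 3 mm low. This is probably because it also sees their side faces, so I relied on the wrist views. One automatic measurement of the bar found nothing, so I took its angle from pixels and the knob position instead.

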